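# Seat the grinding cup on the enamel mill and hold it down to run

## Robot

A 6-joint arm with a two-finger parallel gripper is mounted at the origin on the work surface. World frame = base frame: x ahead of the robot, y to its left, z up, the work surface at z = 0. Lengths are in m, angles in rad, forces in N, time in s.
With the tool pointing down it reaches from about 0.35 to 0.8 m from the base axis. Payload 7.3 kg.
Tool frame: the origin (TCP) lies between the finger pads; the fingertips stand 25 mm ahead of it and the grasp point (between the pads) lies 6 mm ahead of it (r.tip_extent is the distance from the TCP to the fingertips, in m); z points along the fingers, y is the line along which they close (so a half turn about z gives the same grasp; the last joint's range is limited). The gripper opens to 85 mm and grips with 20 to 120 N. Pads are 22 mm wide; open, the fingers measure 114 mm over their backs; the gripper's body (76 mm by 85 mm) begins 54 mm behind the grasp point. The pads swing forward as they close: fully open they stand 13 mm farther back than shut.
Start: joints at [-1.451, 0.342, 1.524, -0, 1.275, -0.146], TCP at [0.138, -0.507, 0.256] pointing down, gripper open.
Joint ranges: [-2.53, 2.53], [-0.77, 2.02], [0.04, 2.7], [-1, 4.14], [0.28, 2.66], [-3.11, 3.11]. Speed limits (rad/s): [2.57, 2.57, 3.14, 3.14, 3.14, 3.14].

## Interface

Orientations are given as a unit quaternion [x, y, z, w].
In Python, from workcell import r, command_gripper, optics gives the robot as it stands. The module is installed in compiled form; this text tells all that it offers. Calls block until the motion is done:
- r.reach(position, orientation): joint-space move of the TCP to a pose.
- r.move_straight(position, orientation=None, speed=0.15, max_force=None): straight line of the TCP; orientation=None keeps the orientation; speed is the mean speed in m/s. With max_force (N) it stops when the force on the tool has changed by that much, and returns True; else False.
- r.movej(angles): joint-space move.
- command_gripper(opening, force=None): finger opening in m; force is the grip in N (None keeps the last); returns when the fingers have stopped.
- r.hold(seconds).
- r.solve_ik(position, orientation): joint angles nearest the present ones, or None.
- r.read_state(): the state.
- optics.get_image(name): name is "scene" or "top" or "wrist"; returns (picture, depth): 420x560x3 uint8, red, green, blue; 420x560 float32, m along the optical axis (not along the pixel's ray), 0 where there is no reading.
- optics.camera_model(name): a dict with "K" (3x3 intrinsics, pixels), "k1" (the pictures are not rectified: a ray, as slopes to the right and down, at radius r is drawn at 1 + k1 r^2 times it, then the intrinsics apply), "R" (3x3) and "t" (3): a world point X has camera coordinates R X + t; the wrist camera has in their place "tool_from_camera" (4x4, takes a point from camera to tool coordinates, whose origin is the TCP and whose axes are the flange's). Camera axes: x right, y down, z forward; pixel columns grow to the right and rows downward; lengths in m; the calibration is good to about 2 mm. A picture is of the moment at which its call begins: read the wrist's pose just before it. camera_model takes no time and is no camera call.
A pose or a line that the arm cannot do raises r.PlanningError and nothing moves.
- r.finish_job(): hands the job in; it is judged then, once.
The state is a dict: "time_s": time; "joint_positions": joint angles; "dq": joint speeds; "tau": joint torques, N m; "eef_pos": TCP position; "eef_rot": TCP orientation; "contact_force": force on the tool from outside, world axes, zero at the start; "torque": the same for the moment, N m; "grip_width": finger opening in m; "grip_force": force on a finger pad.
Only numpy, scipy, OpenCV 4.12 (cv2) and the standard library are available. Lean on these libraries where they do the work, as an engineer would, in place of code of your own. Each camera call takes 0.05 s, during which the arm holds its last target. There are 200 camera calls.

## Task

Get the enamel mill ready to grind: take the glass grinding cup gently, just firmly enough that it does not slip, lower its two lugs into the slots of the mill's collar, push it fully down against the spring and turn it about a quarter turn clockwise (seen from above) to the stop. The mill runs only while the cup is kept down, so finish while still holding the cup in the gripper, turned to the stop and pressed fully home; do not let go. Leave the jars and everything else on the table where they stand.

Things in the scene. Friction and masses are not known exactly. Their poses are not given: they have to be found in the camera images.
- cup: The grinding cup, loose, upright on its cap: a black cylindrical cap 66 mm across, 26 mm high; on it a clear thin glass beaker 52 mm across, up to its closed rounded top at 78 mm. 140 to 280 g. Grip it by the glass: a squeeze of 15 to 25 N is enough, over 40 N may break it. Origin: centre of the underside; z up, x along the line through its two lugs (a half turn makes no difference).
- cup_shoulder (a point): On the cup's axis, 26 mm above its underside: the level of the cap's flat black shoulder, a ring 7 mm wide around the foot of the glass. It is strong: fingertips may bear down on it.
- cup_lug (a point): End of one of the cup's two black lugs, 41 mm from the axis on its x axis, 6 mm above the underside; the other is opposite. Each lug is 12 mm wide, 6 mm high (3 to 9 mm above the underside) and sticks 8 mm out of the cap.
- mill: The mill, standing firm: a white housing 166 x 126 mm, 66 mm high, switch panel at its front (-x), with a round white collar 114 mm across, top 100 mm above the table. In the collar is the cup's well: two grey lips (inner radius 35 mm, 94 to 100 mm above the table) with two entry slots between them. Origin: on the table under the collar's axis; z up; the slots lie on its +x and -x sides.
- mill_slot (a point): Middle of the +x entry slot at the top of the collar, 41 mm from the axis; the other slot is opposite. Slots are 16 mm wide and reach 46 mm from the axis; a small black tick is moulded outside each. Once the lugs are below the lips (cup fully home) the cup turns from the slots only clockwise seen from above, by 80 degrees (1.40 rad), to solid stops.
- mill_well (a point): The point on the well's axis at the height of the collar's top, 100 mm above the table. The well's black floor is 19 mm below it, 81 mm above the table; the cup's underside rests on it when the cup is fully home.
- press (a joint): The grey sprung plate, 48 mm across, in the middle of the well, pushed down by the cup's underside. Travel in m: 0 = up (its top 91 mm above the table: a cup standing on it has its lugs in the slots, not yet under the lips), 0.010 = cup fully home. The spring pushes up with 4 N at 0, 10 N at 0.010. A turned cup that is let go springs up to 0.006.
- jar_tall: Bystander, a storage jar with no lugs: glass 52 mm in diameter, black screw lid on top, 68 mm high in all. Origin: centre of the underside.
- jar_wide: Bystander, a low storage jar: 71 mm in diameter, white lid, 52 mm high. Origin: centre of the underside.
- beaker: Bystander, an open white plastic cup, 72 mm across the rim, 85 mm high. Origin: centre of the underside.
- brush_pot: Bystander, a brass pot 64 mm in diameter, 85 mm high, with paint brushes standing in it to about 210 mm. Origin: centre of the underside.
- tub: Bystander, a white lidded tub, 118 mm in diameter, 99 mm high. Origin: centre of the underside.
- roll: Bystander, an upright roll of kitchen paper, 116 mm in diameter, 225 mm high, at the right side of the table. Origin: centre of the underside.
- palette_knife: Bystander, a broad palette knife 190 mm long with a wooden handle, lying flat ahead of the robot. Origin: about its middle.
There are look-alikes about, which are no part of the job. What is shaped like the cup but green or yellow is not meant.

How it is judged:
On the way, in this order (a step that is already met when the one before it is completed fails the run):
1. the cup is lifted off the table in the gripper (height (world z) of cup above 0.03 m and contact force between the fingers and cup above 2 N), for 0.1 s.
2. the cup is pushed down against the spring with its lugs through the slots (value of joint press above 0.0065 m and angle between the x axis of cup and the x axis of mill, either way round below 0.5 rad and horizontal distance between cup and mill_well below 0.005 m), for 0.02 s.
At the end, for the whole second after the job is handed in: The cup is in the well, lugs under the lips, turned clockwise to within 0.2 rad of the stop, upright within 0.09 rad, on the axis within 5 mm, still gripped (over 4 N) and kept pressed to within 2.2 mm of the well's floor (let go, it springs up 4 mm) (value of joint press above 0.0078 m and z of cup in the frame of mill below 0.0832 m and horizontal distance between cup and mill_well below 0.005 m and angle between the x axis of cup and the x axis of mill, either way round above 1.2 rad and angle between cup's own z axis and vertical below 0.09 rad and contact force between the fingers and cup above 4 N); the arm keeps its last pose, push and grip.
It fails at once if the cup is squeezed or pressed too hard by the fingers (contact force between the fingers and cup above 90 N).
It fails at once if a bystander is pushed away (distance of any of jar_tall, jar_wide, beaker, brush_pot, tub, roll, palette_knife from where it was at the start of the episode above 0.03 m).
It fails at once if a bystander is knocked over (angle between any of jar_tall, jar_wide, beaker, brush_pot, tub, roll's own z axis and vertical above 0.5 rad).
It also fails if it takes over 45 s, if anything falls off the work surface, if the arm or the gripper's body presses on something with over 40 N, if the wrist force passes 120 N, or if a joint passes its speed limit or range.

## Working session

There is one attempt and no reset: what is moved stays moved. The work goes in short steps, each a Python script; the robot and the scene stay as the last script left them, time stands still between calls to the robot, and variables do not carry over. Pictures are saved under pics/ and viewed, at most 10 in all, crops included, and the job is handed in when it is done.

```bash
mkdir -p pics; python3 - <<'E'
from workcell import r, optics
import cv2, numpy as np
for n in ("scene","top"):
    p,d=optics.get_image(n); cv2.imwrite(f"pics/{n}0.png",p[:,:,::-1]); np.savez(f"{n}0.npz",p=p,d=d)
    print(n,optics.camera_model(n))
print(optics.camera_model("wrist")); s=r.read_state(); print(s["time_s"],s["eef_rot"],s["grip_width"],r.tip_extent)
E
```

```text
scene {'K': array([[401.74800154,   0.        , 277.10398101],
       [  0.        , 401.74800154, 209.78609864],
       [  0.        ,   0.        ,   1.        ]]), 'k1': -0.10653613780247154, 'R': array([[ 0.59363006,  0.80450969,  0.01917062],
       [ 0.571601  , -0.40476395, -0.71374956],
       [-0.56645886,  0.43466114, -0.70013859]]), 't': array([-0.26759931, -0.30049242,  1.52755199])}
top {'K': array([[414.07943215,   0.        , 283.26622841],
       [  0.        , 414.07943215, 213.40484923],
       [  0.        ,   0.        ,   1.        ]]), 'k1': -0.02870273145404891, 'R': array([[ 0.0233637 , -0.99929446,  0.02940626],
       [-0.99796915, -0.02505608, -0.05856421],
       [ 0.05925969, -0.02797827, -0.99785044]]), 't': array([-0.0949419 ,  0.57556935,  1.21651496])}
{'K': array([[375.75322492,   0.        , 284.52047248],
       [  0.        , 375.75322492, 208.29728769],
       [  0.        ,   0.        ,   1.        ]]), 'k1': -0.10440944948937464, 'tool_from_camera': array([[-1.17632784e-03, -9.58089092e-01, -2.86467989e-01,
         7.28629782e-02],
       [ 9.99999055e-01, -9.23160326e-04, -1.01881153e-03,
        -2.05020249e-05],
       [ 7.11656334e-04, -2.86468917e-01,  9.58089272e-01,
        -1.17172885e-01],
       [ 0.00000000e+00,  0.00000000e+00,  0.00000000e+00,
         1.00000000e+00]])}
0.1 [ 9.91181338e-01  1.32510805e-01  1.90875194e-05 -6.64943956e-04] 0.08551903264292081 0.025
```

View pics/top0.png

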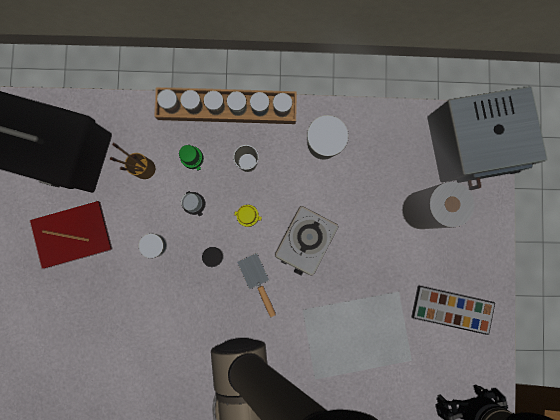

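View pics/scene0.png

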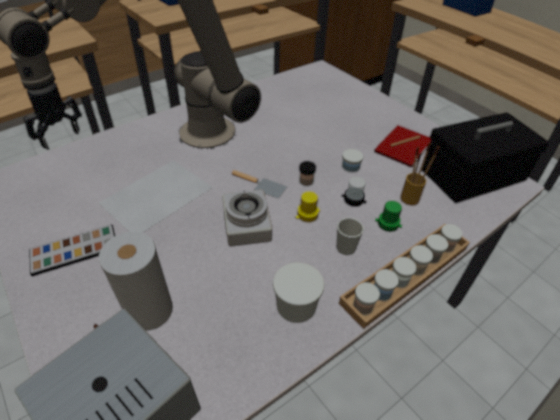

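Look-alikes in the top view are grey/clear with a black cap at (193,203), yellow at (247,215), green at (191,156), and a black-lidded jar at (212,257). The one at (193,203), which is (355,190) in the scene view, fits: clear glass on a black cap with lugs. The mill is at (310,238). I'll confirm with a crop and measure.

```bash
cat > h.py <<'E'
import numpy as np, cv2
from workcell import r, optics, command_gripper
from scipy.spatial.transform import Rotation as Ro
def cam(n, st=None):
    c=optics.camera_model(n)
    if n=="wrist":
        T=c["tool_from_camera"]; Rt=Ro.from_quat(st["eef_rot"]).as_matrix()
        Rw=Rt@T[:3,:3]; o=Rt@T[:3,3]+st["eef_pos"]
    else: Rw=c["R"].T; o=-Rw@c["t"]
    return c["K"],c["k1"],Rw,o
def ray(px,C):
    K,k1,Rw,o=C; px=np.atleast_2d(np.asarray(px,float))
    q=cv2.undistortPoints(px[:,None],K,np.array([k1,0,0,0.]))[:,0]
    return o,(Rw@np.c_[q,np.ones(len(q))].T).T
def plane(px,z,C):
    o,d=ray(px,C); return o+d*((z-o[2])/d[:,2])[:,None]
def down(yaw):  # tool z down, tool x at heading yaw
    c,s=np.cos(yaw),np.sin(yaw)
    return Ro.from_matrix(np.array([[c,s,0],[s,-c,0],[0,0,-1.]])).as_quat()
E
python3 - <<'E'
from h import *
t=np.load("top0.npz")["p"]; s=np.load("scene0.npz")["p"]
a=cv2.resize(t[130:280,165:345],None,fx=4,fy=4,interpolation=cv2.INTER_CUBIC)[:,:,::-1]
cv2.imwrite("pics/c1.png",a)
C=cam("top")
print(plane([[193,203]],.05,C),plane([[310,237]],.1,C), plane([[247,215],[191,156],[212,257]],.05,C), plane([[245,157]],.085,C))
s0=r.read_state(); print(Ro.from_quat(s0["eef_rot"]).as_matrix().round(3).tolist())
E
```

```text
[[0.59941984 0.18197217 0.05      ]] [[ 0.5090064  -0.15455873  0.1       ]] [[0.56854913 0.02491842 0.05      ]
 [0.73667202 0.19288436 0.05      ]
 [0.44509953 0.12199049 0.05      ]] [[0.73130148 0.03325379 0.085     ]]
[[0.965, 0.263, -0.0], [0.263, -0.965, 0.001], [0.0, -0.001, -1.0]]
```

View pics/c1.png

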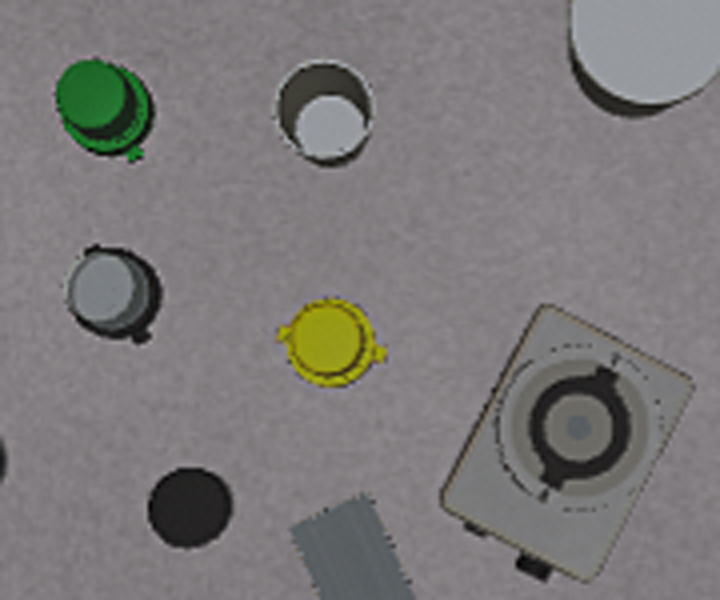

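Confirmed: the clear glass with the black cap and two lugs (crop 92,250 and 143,338) is the cup. The mill slots are at crop (607,375) and (552,480). Next is a close wrist look at both, with the yaw chosen for joint 6 range.

```bash
python3 - <<'E'
from h import *
C=cam("top")
f=lambda u,v:[165+(u+.5)/4-.5,130+(v+.5)/4-.5]
L=plane([f(92,250),f(143,338)],.006,C); S=plane([f(607,375),f(552,480)],.1,C)
for P in (L,S): d=P[0]-P[1]; print(P.mean(0),np.hypot(*d[:2]),np.degrees(np.arctan2(d[1],d[0])))
ca=np.arctan2(*(L[0]-L[1])[[1,0]]); ma=np.arctan2(*(S[0]-S[1])[[1,0]])
c=L.mean(0); m=S.mean(0)
for g in range(-180,180,30):
    g=np.radians(g); out=[]
    for p,z,y in ((c,.25,ca+g),(c,.053,ca+g),(m,.16,ma+g),(m,.135,ma+g-1.4)):
        q=r.solve_ik([p[0],p[1],z],down(y)); out.append(None if q is None else np.round(q,2)[[0,5]].tolist())
    print(round(np.degrees(g)),out)
E
```

```text
[0.60264232 0.1873739  0.006     ] 0.0767913339607762 31.856542884009137
[ 0.51044497 -0.15318288  0.1       ] 0.08248105889280176 -26.557600127838192
-180 [[0.18, -1.95], [0.18, -1.95], [-0.44, -1.54], [-0.44, -0.14]]
-150 [[0.18, -2.47], [0.18, -2.47], [-0.44, -2.07], [-0.44, -0.67]]
-120 [[0.18, -2.99], [0.18, -2.99], [-0.44, -2.59], [-0.44, -1.19]]
-90 [[0.18, 2.77], [0.18, 2.77], None, [-0.44, -1.71]]
-60 [[0.18, 2.24], [0.18, 2.24], [-0.44, 2.65], [-0.44, -2.24]]
-30 [[0.18, 1.72], [0.18, 1.72], [-0.44, 2.12], [-0.44, -2.76]]
0 [[0.18, 1.19], [0.18, 1.19], [-0.44, 1.6], [-0.44, 3.0]]
30 [[0.18, 0.67], [0.18, 0.67], [-0.44, 1.08], [-0.44, 2.48]]
60 [[0.18, 0.15], [0.18, 0.15], [-0.44, 0.55], [-0.44, 1.95]]
90 [[0.18, -0.38], [0.18, -0.38], [-0.44, 0.03], [-0.44, 1.43]]
120 [[0.18, -0.9], [0.18, -0.9], [-0.44, -0.5], [-0.44, 0.9]]
150 [[0.18, -1.42], [0.18, -1.42], [-0.44, -1.02], [-0.44, 0.38]]
```

```bash
python3 - <<'E'
from h import *
import json
def look(n,p,z,yaw):
    r.reach([p[0],p[1],z],down(yaw)); r.hold(.2); s=r.read_state(); p,d=optics.get_image("wrist")
    np.savez(n+".npz",p=p,d=d,eef_pos=s["eef_pos"],eef_rot=s["eef_rot"]); print(s["time_s"],s["joint_positions"])
    return p
a=look("wm",[.5104,-.1532],.27,np.radians(153.4)); b=look("wc",[.6026,.1874],.22,np.radians(211.9))
cv2.imwrite("pics/w1.png",cv2.resize(np.vstack([a,b]),None,fx=.71,fy=.71,interpolation=cv2.INTER_AREA)[:,:,::-1])
E
```

```text
2.1583 [-4.36796167e-01  3.46191716e-01  1.47918311e+00 -4.27266983e-05
  1.31625477e+00 -1.54185591e+00]
3.75 [ 1.78093636e-01  5.64815116e-01  1.26337349e+00 -1.39217703e-04
  1.31292018e+00 -1.94729515e+00]
```

View pics/w1.png

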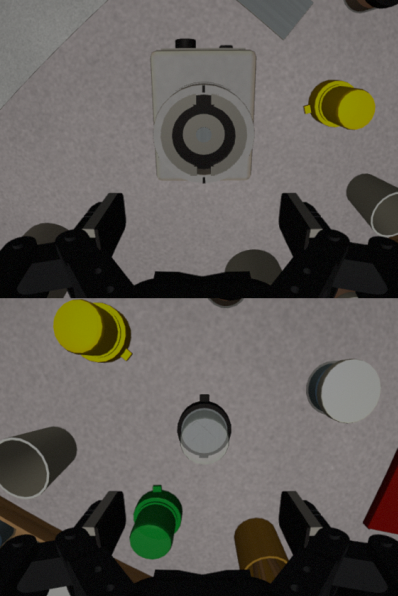

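The wrist views show the mill at about (287,190) full-res, ticks above and below it, and the cup at (287,186) with its near lug at about (287,141). Now for sub-pixel measurements, with one enlarged crop of both.

```bash
python3 - <<'E'
from h import *
m=np.load("wm.npz"); c=np.load("wc.npz"); 
A=m["p"][105:270,205:370]; B=c["p"][115:245,222:352]
f=lambda x:cv2.convertScaleAbs(cv2.resize(x,(400,400),interpolation=cv2.INTER_CUBIC),alpha=1.6,beta=15)
cv2.imwrite("pics/c2.png",np.hstack([f(A),f(B)])[:,:,::-1])
g=m["p"].max(2).astype(int)
C=cam("wrist",m)
n,l,st,ce=cv2.connectedComponentsWithStats((g<60).astype(np.uint8))
for i in range(1,n):
    if st[i,4]>5 and 150<ce[i][1]+40 and ce[i][1]<270 and 205<ce[i][0]<370: print("m",st[i],ce[i],plane([ce[i]],.1,C))
g=c["p"].max(2).astype(int)
n,l,st,ce=cv2.connectedComponentsWithStats((g<60).astype(np.uint8))
for i in range(1,n):
    if st[i,4]>5 and 120<ce[i][1]<245 and 222<ce[i][0]<352: print("c",st[i],ce[i])
print(m["d"][170:220:10,287].tolist(), c["d"][130:220:8,287].round(4).tolist())
E
```

```text
m [295 119   6   1   6] [297.5 119. ] [[ 0.4638829 -0.1195081  0.1      ]]
m [285 120   4  10  35] [286.28571429 124.54285714] [[ 0.46377763 -0.12885688  0.1       ]]
m [ 242  133   90  113 3940] [286.58324873 190.77817259] [[ 0.50975028 -0.15169796  0.1       ]]
m [286 250   3   8  24] [287.  253.5] [[ 0.55776171 -0.17541502  0.1       ]]
c [ 250  136   76   66 1098] [286.86520947 161.12204007]
[0.3003508150577545, 0.3028590977191925, 0.3049028515815735, 0.3072226345539093, 0.30892226099967957] [0.33239999413490295, 0.32519999146461487, 0.3208000063896179, 0.3118000030517578, 0.28459998965263367, 0.2648000121116638, 0.2662999927997589, 0.2669000029563904, 0.2669999897480011, 0.2696000039577484, 0.27239999175071716, 0.27390000224113464]
```

View pics/c2.png

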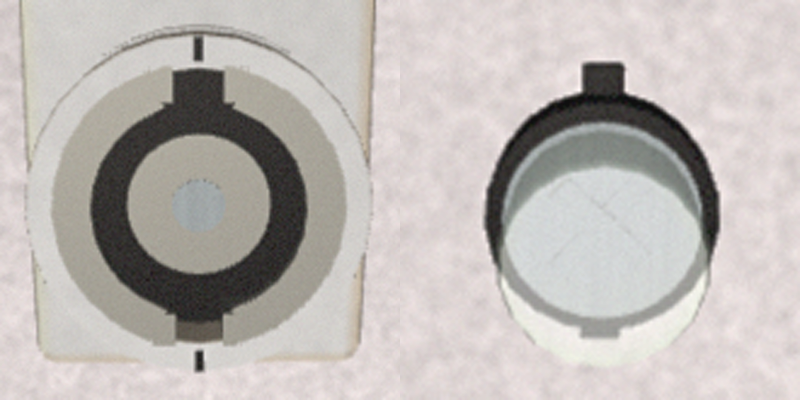

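Left crop: the mill, ticks at (198,48) and (199,361), slots in line with them. Right crop: the cup, near lug end at (604,62), far lug end seen through the glass at (601,338), cap sides at x=486 and 719.

```bash
python3 - <<'E'
from h import *
c=np.load("wc.npz"); C=cam("wrist",c)
f=lambda u,v:[222+(u-400+.5)*.325-.5,115+(v+.5)*.325-.5]
n=plane([f(604,62)],.003,C)[0]; w=plane([f(601,338)],.009,C)[0]
d=w-n; print(n,w,(n+w)/2,np.hypot(d[0],d[1]),np.degrees(np.arctan2(d[1],d[0])))
print(plane([f(486,210),f(719,210)],.02,C))
print("cap front foot",plane([f(603,93)],.0,C), "shoulder/glass foot front", plane([f(603,122)],.026,C))
E
```

```text
[0.56699791 0.16760561 0.003     ] [0.63673748 0.2098112  0.009     ] [0.60186769 0.18870841 0.006     ] 0.08151637858272649 31.18184545792168
[[0.61814195 0.16009595 0.02      ]
 [0.58365647 0.2159002  0.02      ]]
cap front foot [[0.57500278 0.17226619 0.        ]] shoulder/glass foot front [[0.57899283 0.17449371 0.026     ]]
```

```bash
python3 - <<'E'
from h import *
q=down(np.radians(211.2)); P=[.6015,.1885]
pr=lambda t:(lambda s:print(t,round(s["time_s"],2),s["eef_pos"].round(4) if hasattr(s["eef_pos"],"round") else s["eef_pos"],np.round(s["contact_force"],1),round(s["grip_width"],4),np.round(s["grip_force"],1)))(r.read_state())
r.reach(P+[.13],q); pr("above")
print(r.move_straight(P+[.053],speed=.1,max_force=10)); pr("down")
command_gripper(.045,25); pr("grip")
r.move_straight(P+[.20],speed=.12); r.hold(.2); pr("up")
s=r.read_state(); p,d=optics.get_image("wrist"); np.savez("wg.npz",p=p,d=d,eef_pos=s["eef_pos"],eef_rot=s["eef_rot"])
cv2.imwrite("pics/g.png",p[:,:,::-1])
E
```

```text
above 4.25 [0.6018 0.1883 0.1304] [-0.1 -0.8  0.4] 0.0859 0.0
False
down 5.17 [0.6021 0.1886 0.0538] [-0.2  0.3  0.7] 0.0854 0.0
grip 5.58 [0.6019 0.1885 0.0537] [-0.9 -0.3  4.1] 0.0516 26.4
up 7.15 [0.6013 0.1885 0.1994] [-0.9 -0.5 -2.4] 0.0515 26.5
```

View pics/g.png

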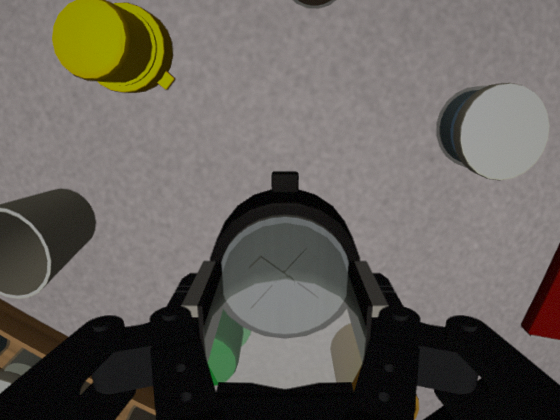

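The cup is held upright, its lug at (285,173–190) on the tool's x axis. I'll compute its offset in the tool frame and go to the mill.

```bash
python3 - <<'E'
from h import *
w=np.load("wg.npz"); C=cam("wrist",dict(eef_pos=np.zeros(3),eef_rot=[0,0,0,1]))
g=w["p"].max(2); print([ (v,int(g[v,285])) for v in range(166,194,2)]); 
for v in (178,184): 
    u=np.where(g[v,255:315]<70)[0]+255; print(v,u.min(),u.max())
o,d=ray([[285,171.5],[271.5,184],[299,184]],C)
for zt in (.0507,.0447): print(zt,(o+d*((zt-o[2])/d[:,2])[:,None]).round(4).tolist())
E
```

```text
[(166, 142), (168, 140), (170, 133), (172, 18), (174, 16), (176, 27), (178, 23), (180, 23), (182, 28), (184, 28), (186, 25), (188, 26), (190, 26), (192, 13)]
178 272 298
184 272 297
0.0507 [[0.0403, 0.0004, 0.0507], [0.0345, -0.0058, 0.0507], [0.0345, 0.0068, 0.0507]]
0.0447 [[0.0415, 0.0003, 0.0447], [0.0359, -0.0056, 0.0447], [0.0359, 0.0065, 0.0447]]
```

```bash
python3 - <<'E'
from h import *
q=down(np.radians(153.6)); P=[.5101,-.1519]
r.reach(P+[.20],q); r.move_straight(P+[.165],speed=.1); r.hold(.2)
s=r.read_state(); p,d=optics.get_image("wrist"); np.savez("wi.npz",p=p,d=d,eef_pos=s["eef_pos"],eef_rot=s["eef_rot"])
print(s["time_s"],s["eef_pos"],s["contact_force"],s["grip_width"],s["grip_force"])
C=cam("wrist",s); K,k1,Rw,o=C
print(cv2.projectPoints(np.array([[.46378,-.12886,.1]]),cv2.Rodrigues(Rw.T)[0],-Rw.T@o,K,np.array([k1,0,0,0.]))[0])
cv2.imwrite("pics/i.png",cv2.resize(cv2.convertScaleAbs(p[60:310,150:420],alpha=1.6,beta=15),None,fx=2.2,fy=2.2)[:,:,::-1])
E
```

```text
9.225 [ 0.51054087 -0.15198609  0.1657214 ] [ 0.03153806  0.24348453 -2.32991795] 0.05154809274321867 26.617843508720398
[[[284.37626251 141.47265624]]]
```

View pics/i.png

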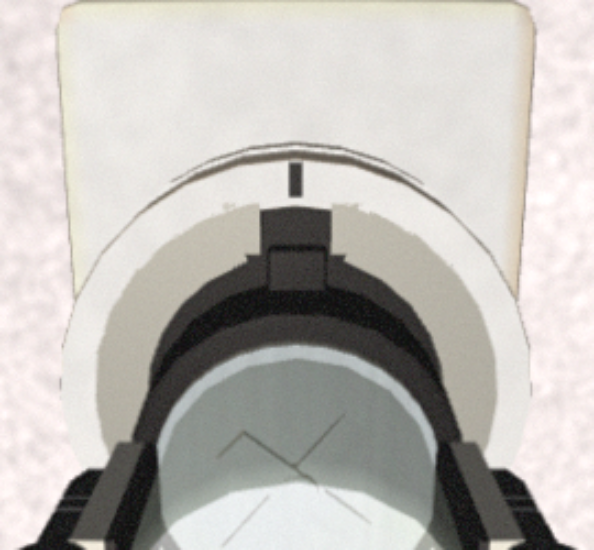

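The lug (centre x≈297) sits over the slot (260–331, centre 295.5), so it's aligned. Lowering now.

```bash
python3 - <<'E'
from h import *
P=[.5101,-.1519]
def pr(t): s=r.read_state(); print(t,round(s["time_s"],2),np.round(s["eef_pos"],4),np.round(s["contact_force"],1),np.round(s["torque"],2),round(s["grip_width"],4),np.round(s["grip_force"],1))
if r.move_straight(P+[.1455],speed=.04,max_force=8): pr("stopped early")
else:
    pr("in slots"); print(r.move_straight(P+[.1345],speed=.03,max_force=25)); pr("pushed")
E
```

```text
in slots 9.91 [ 0.5101 -0.1519  0.1454] [ 0.6 -0.1 -2.7] [-0.04 -0.02  0.04] 0.0514 26.7
False
pushed 10.43 [ 0.5105 -0.152   0.1351] [-2.4  0.1  6.5] [0.13 0.33 0.01] 0.0514 27.6
```

```bash
python3 - <<'E'
from h import *
M=np.array([.5107,-.1522])
def pr(t): s=r.read_state(); print(t,round(s["time_s"],2),np.round(s["eef_pos"],4),np.round(s["contact_force"],1),np.round(s["torque"],2),round(s["grip_width"],4),np.round(s["grip_force"],1)); return s
z=.1345
while z>.131:
    z-=.0005; r.move_straight([.5101,-.1519,z],speed=.02); r.hold(.1)
    if pr(z)["contact_force"][2]>12: break
for a in np.arange(.1,1.401,.1):
    y=np.radians(153.6)-a; r.reach([*(M+.0007*np.array([np.cos(y),np.sin(y)])),z],down(y))
    s=pr(round(a,2))
    if abs(s["torque"][2])>1.2 or np.linalg.norm(s["contact_force"])>45: break
E
```

```text
0.134 10.78 [ 0.5104 -0.1521  0.1347] [-1.7  0.5  7.4] [0.16 0.35 0.02] 0.0514 27.6
0.1335 11.12 [ 0.5105 -0.1521  0.1347] [-3.   1.1 10.1] [ 0.23  0.55 -0.  ] 0.0517 27.9
0.133 11.47 [ 0.5104 -0.152   0.1347] [-4.   1.8 15.3] [ 0.28  0.73 -0.03] 0.0517 28.2
0.1 11.72 [ 0.511  -0.1523  0.1347] [-2.   1.  12.6] [ 0.08  0.53 -0.17] 0.0514 27.9
0.2 11.97 [ 0.5113 -0.1524  0.1347] [-1.2  0.6 12.5] [-0.04  0.36 -0.13] 0.0515 27.8
0.3 12.22 [ 0.5114 -0.1525  0.1347] [-0.  -0.6 11.9] [-0.18  0.34 -0.18] 0.0514 27.8
0.4 12.47 [ 0.5116 -0.1526  0.1347] [-0.6 -0.6 11.9] [-0.19  0.39 -0.15] 0.0514 27.8
0.5 12.72 [ 0.5116 -0.1526  0.1347] [-0.6 -0.5 11.9] [-0.26  0.3  -0.12] 0.0512 27.7
0.6 12.97 [ 0.5117 -0.1526  0.1347] [-0.5 -1.3 11.3] [-0.26  0.33 -0.16] 0.0514 27.7
0.7 13.22 [ 0.5118 -0.1526  0.1347] [-1.  -1.4 11.4] [-0.25  0.38 -0.05] 0.0516 27.8
0.8 13.47 [ 0.5118 -0.1526  0.1347] [-1.  -1.2 12.3] [-0.25  0.4  -0.07] 0.0518 27.8
0.9 13.72 [ 0.5118 -0.1526  0.1347] [-1.5 -1.5 11.7] [-0.23  0.43 -0.07] 0.0513 27.8
1.0 13.97 [ 0.5118 -0.1526  0.1347] [-2.  -2.2 13.1] [-0.27  0.53 -0.08] 0.0518 27.8
1.1 14.22 [ 0.5119 -0.1526  0.1348] [-1.2 -1.  11.6] [-0.23  0.47 -0.03] 0.0515 27.8
1.2 14.47 [ 0.5119 -0.1526  0.1347] [-1.7 -2.4 12.5] [-0.2   0.53 -0.03] 0.0513 27.8
1.3 14.72 [ 0.5119 -0.1526  0.1348] [-2.2 -2.2 13.3] [-0.19  0.54 -0.12] 0.0515 27.8
1.4 14.97 [ 0.5113 -0.1523  0.1346] [-4.7 -1.5 13.6] [-0.17  0.79 -0.06] 0.0514 28.1
```

```bash
python3 - <<'E'
from h import *
M=np.array([.5105,-.1522])
def pr(t): s=r.read_state(); print(t,round(s["time_s"],2),np.round(s["eef_pos"],4),np.round(s["contact_force"],1),np.round(s["torque"],2),round(s["grip_width"],4),np.round(s["grip_force"],1)); return s
z=.1327
for a in (1.43,1.46,1.49,1.52,1.55):
    y=np.radians(153.6)-a; r.reach([*(M+.0007*np.array([np.cos(y),np.sin(y)])),z],down(y)); r.hold(.15)
    s=pr(a); R=Ro.from_quat(s["eef_rot"]).as_matrix(); print(np.radians(153.6)-np.arctan2(R[1,0],R[0,0]))
    if abs(s["torque"][2])>.3: break
p,d=optics.get_image("wrist"); np.savez("wf.npz",p=p,d=d,eef_pos=s["eef_pos"],eef_rot=s["eef_rot"])
cv2.imwrite("pics/f.png",cv2.resize(cv2.convertScaleAbs(p[60:310,150:420],alpha=1.6,beta=15),None,fx=2.2,fy=2.2)[:,:,::-1])
E
```

```text
1.43 15.38 [ 0.5108 -0.1523  0.1345] [-6.4 -1.  16.4] [-0.06  1.22  0.4 ] 0.0516 28.3
1.4287511210474806
```

View pics/f.png

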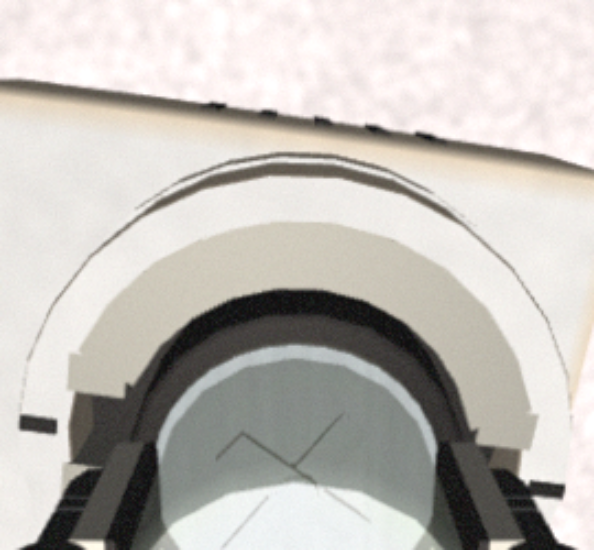

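The torque about z jumped to 0.4 N m at 1.43 rad, so the cup is at the stop. The marks on the glass, (243,432) and (295,465), sit where they did before the turn, so it has not slipped in the grip. The slots are empty and the underside is at about 81 mm. Handing in.

```bash
python3 - <<'E'
from h import *
s=r.read_state(); print(s["time_s"],s["eef_pos"],s["contact_force"],s["grip_force"]); print(r.finish_job())
E
```

```text
15.425 [ 0.51078644 -0.15225257  0.13453984] [-5.97359707 -0.58877304 16.12647774] 28.307176530361176
the job is handed in; nothing more can be done
None
```

I handed the job in at 15.4 s with the cup still gripped at about 28 N (above the suggested 15–25 N, below the 40 N breaking point), pressed fully home and turned 1.43 rad clockwise to the stop; no verdict came back.

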